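# Lay ground tubes up in a V cradle and chock the lower layer

### The arm

A 6-joint arm with a two-finger parallel gripper is mounted at the origin on a cart in front of the work surface, level with it; the furniture and walls round the work are solid. World frame = base frame: x ahead of the robot, y to its left, z up, the work surface at z = 0. Lengths are in m, angles in rad, forces in N, time in s.
With the tool pointing down it reaches from about 0.375 to 0.9 m from the base axis. Payload 3.1 kg.
Tool frame: the origin (TCP) lies at the very end of the fingers, on their centre line; the grasp point (between the pads) lies 19 mm behind it (manip.pinch_z is the distance from the TCP to the grasp point, in m); z points along the fingers, y is the line along which they close (so a half turn about z gives the same grasp; the last joint's range is limited). The gripper opens to 85 mm and grips with 20 to 120 N. Pads are 22 mm wide; open, the fingers measure 114 mm over their backs; the gripper's body (76 mm by 85 mm) begins 54 mm behind the grasp point. The pads swing forward as they close: fully open they stand 13 mm farther back than shut.
Start: joints at [-1.304, 0.527, 1.433, -0, 1.181, -0.178], TCP at [0.27, -0.564, 0.231] pointing down, gripper open.
Joint ranges: [-3.08, 3.08], [-0.75, 2.2], [0.22, 2.44], [-1.43, 4.57], [0, 2.65], [-2.85, 2.85]. Speed limits (rad/s): [2.79, 2.79, 3.14, 3.14, 3.14, 3.14].

### API

Orientations are given as a unit quaternion [x, y, z, w].
In Python, from workcell import sensors, cams, manip gives the robot as it stands.
- The arm moves only by the tool arm_command, never from a script. Its argument "moves" is a list of rows, each an object of numbers: "dx", "dy", "dz": the shift along the tool's x, y, z in m; "yaw": the turn about the tool's z in degrees. A call has 1 to 12 rows; each row shifts and turns the commanded pose from where the row before left it, along the tool's axes as they then stand; what a row does not reach is not made up. A row lasts 1/10 s, in which the tool goes at most 50 mm and 8.59 degrees, less where a joint would pass 70% of its speed; a pose out of reach is approached as far as the arm can. A call is refused whole if a number of a shift passes 0.05 or a number of a turn 8.59, either way. A call with a gripper value outside its range is refused whole. "hand" is the finger opening in m, from 0 to 0.0854, set as the call begins (left out, the last holds). The fingers move at their own pace and stop on an object; "squeeze" is the grip in N (left out, the last holds). Time passes only in rows, so rows that do not move let the fingers close. It gives the time, the measured TCP pose, the force, the opening and the grip force at its end, in the units of the state.
- sensors.read_state(): the state, without advancing time (a new reading comes with each control period).
- cams.snapshot(name): name is "side" or "top"; returns a dict with "image" (480x640x3 uint8, red, green, blue), "z_map" (480x640 float32, m along the optical axis (not along the pixel's ray), 0 where there is no reading), "fx", "fy", "cx", "cy" (pixels), "k1" (the pictures are not rectified: a ray, as slopes to the right and down, at radius r is drawn at 1 + k1 r^2 times it, then the intrinsics apply), "R" (3x3) and "t" (3): a world point X has camera coordinates R X + t. Camera axes: x right, y down, z forward; pixel columns grow to the right and rows downward; lengths in m; the calibration is good to about 2 mm. A picture is of the moment at which its call begins.
- manip.sign_off(): hands the job in; it is judged then, once.
The state is a dict: "clock": time; "qpos": joint angles; "qvel": joint speeds; "tau": joint torques, N m; "position": TCP position; "tcp_rot": TCP orientation; "wrist_force": force on the tool from outside, world axes, zero at the start; "torque": the same for the moment, N m; "opening": finger opening in m; "gripper_force": force on a finger pad.
Only numpy, scipy, OpenCV 4.12 (cv2) and the standard library are available. Lean on these libraries where they do the work, as an engineer would, in place of code of your own. Each camera call takes 0.05 s, during which the arm holds its last target. There are 200 camera calls.

### The job

One tube already lies in the V of the cradle: lay a second one from the rack on the bearers so that it comes to lie against the first, then swing the red-knobbed chock lever in until its sprung rubber pad presses firmly on that second tube and let its knob drop right down into a notch there, so that the layer is tight. Only then lay the last tube in the valley on top of the two and let go of everything; set the tubes down gently, lying straight and about level with the first tube at the ends, and leave the other things on the bench alone.

Things in the scene. Friction and masses are not known exactly. Their poses are not given: they have to be found in the camera images.
- cradle: Plywood board 160 (x) x 210 (y) x 12 mm with two V bearers at x = -62 and +62 mm, each 22 mm thick, light wood with slippery green facings. Origin on the bench under the middle of the bearers, z up; x along the tubes, y across them towards the chock lever. Between the bearers is only the board and the lever unit. All positions 'in the cradle' below are in this frame.
- bed (a point): On the gentle flank of the V, midway between the bearers: a good place for the axis of the second tube to be set down (y = 35, z = 54 mm in the cradle, x along the tube). The green beds run from y = -33 (33 mm high) to y = +62 mm (40 mm high), falling 4 degrees towards -y, so a tube let go there rolls to the first one by itself. Tubes are oiled: keep the axis under y = 38 mm.
- beside (a point): Middle of the axis of the second tube once it lies against tube_a (y = 12, z = 52 mm in the cradle; tube_a itself: y = -20, z = 50 mm, leaning on the steep cheek, which is 60 mm high). Fingers are too thick to go between touching tubes, so it cannot be put here directly.
- valley (a point): Middle of the axis of the third tube lying in the valley on top of the two (y = -6, z = 79 mm in the cradle). Hold that tube high, fingertips less than 10 mm below its axis, or they strike the lower tubes. Without the chock the slippery lower tubes are driven apart and it falls through.
- tube_a: Ground steel tube, 32 mm outside diameter, 170 mm long, about 0.6 kg, oiled; lies in the V of the cradle from the start. Origin on its axis at mid length; its x axis runs along the tube (y and z turn as it rolls).
- tube_b: Second tube, the same as tube_a; starts in a notch of the rack. tube_b and tube_c are alike: either may go beside tube_a and the other on top.
- tube_c: Third tube, the same as tube_a; starts in the other notch of the rack.
- rack: Wooden transport rack, board 120 (x) x 156 (y) x 10 mm with two notched rails at x = -48 and +48 mm, 30 mm high. Origin on the bench under its middle, x along the tubes. The tubes lie at y = -38 and +38 mm, axes at z = 38 mm. Round the work stand, in the base frame, a tall steel post at x = 0.44, y = -0.455 m and a crate 160 mm high whose front wall is at x = 0.62 m for y over -0.05 m: keep clear.
- pivot (a point): Vertical axis of the chock lever, at x = -22, y = 39 to 49 mm in the cradle (the unit is bolted through slots, so this differs), 30 mm above the bench. The crank turning here carries the rubber pad on a 36 mm arm; hub, crank and handle stay below 35 mm, only the pad's upright rises to 63 mm and the knob above the handle's end.
- grip (a point): Middle of the red knob at the end of the lever's handle, to be gripped from above: upright cylinder, 24 mm diameter, 32 mm high (44 to 76 mm above the bench when down), spinning freely. 86 mm from the pivot axis; swings on an arc about it. The steel sleeve below it, 17 mm wide, is 42 mm high.
- crank (a joint): Swing of the lever, rad: 0 = out, growing as the knob swings clockwise seen from above and the pad moves in; stop at 1.45. Seen from the pivot the knob bears 2.199 - crank counter-clockwise from the cradle's x axis. The pad meets the tube somewhere from 0.85 to 1.2. Free swing takes about 0.5 N at the knob; then the knob feels 0.4 of the pad's force: 3 to 5 N more is firm.
- plunger (a joint): Lift of the knob, m: 0 = right down, stop at 0.018. Sprung down, 4 to 6 N. A pin under it drops between upright teeth, in notches at crank = 0.8727 + 0.0873 n, n = 0 to 6 (yellow dots), with 0.5 to 1 degree of play. On a tooth it stands at about 0.008; pull it up 12 mm to swing across the teeth. With crank under 0.78 there are none. Right down is under 0.003.
- pad: Black rubber ball, 24 mm, of the chock on a spring plunger (2.5 N per mm, 10 mm travel); origin at its centre. It meets the side of the second tube at axis height near x = 0 in the cradle. A firm press is 2 to 25 N, which two or three neighbouring notches give; swing it in no harder than 40 N (15 N at the knob).
- oil_bottle: White oil bottle with a red spout, 42 mm wide, 157 mm tall, beyond the cradle at the right. Origin at its foot. Leave alone.
- plug_gauge: Steel plug gauge with a hexagonal white handle, 18 x 112 x 16 mm, at the front edge of the bench before the cradle. Leave alone.
- deburr_tool: Deburring tool with an orange handle, 20 x 142 x 16 mm, at the front edge of the bench before the rack. Leave alone.

How it is judged:
By the outcome, as a careful person would: the job done as asked, in the order asked, and still so for the second after the job is handed in, with the robot touching nothing.
It also fails if it takes over 64 s, if anything falls off the work surface, if the arm or the gripper's body presses on something with over 40 N, if the wrist force passes 120 N, or if a joint passes its speed limit or range.

## Working session

There is one attempt and no reset: what is moved stays moved. The work goes in short steps, Python scripts to look and compute and a tool call to move; the robot and the scene stay as the last step left them, time stands still between calls to the robot, and variables do not carry over. Pictures are saved under pics/ and viewed, at most 10 in all, crops included, and the job is handed in when it is done.

Besides the shell and the picture viewer there is one more tool, called after "Request:" as name(argument=value, ...), one argument or row to a line, values as JSON. arm_command: Moves the arm, as the interface text tells. Its arguments: {"type":"object","properties":{"moves":{"type":"array"},"hand":{"type":"number"},"squeeze":{"type":"number"}},"required":["moves"]}

```bash
ls; mkdir -p pics; cat > h.py <<'E'
import numpy as np, cv2
from workcell import sensors, cams, manip
def snap(n):
    s=cams.snapshot(n); return s
def cloud(s):
    h,w=s["z_map"].shape
    u,v=np.meshgrid(np.arange(w),np.arange(h))
    K=np.array([[s["fx"],0,s["cx"]],[0,s["fy"],s["cy"]],[0,0,1.]])
    p=np.stack([u,v],-1).reshape(-1,1,2).astype(float)
    q=cv2.undistortPoints(p,K,np.array([s["k1"],0,0,0.])).reshape(h,w,2)
    z=s["z_map"]; C=np.dstack([q[...,0]*z,q[...,1]*z,z])
    X=(C-np.asarray(s["t"]))@np.asarray(s["R"])
    X[z==0]=np.nan
    return X
E
python3 - <<'E'
from h import *
print({k:np.round(v,3).tolist() for k,v in sensors.read_state().items()}, manip.pinch_z)
for n in ("top","side"):
    s=snap(n); cv2.imwrite(f"pics/{n}0.png",s["image"][...,::-1]); X=cloud(s); np.save(f"{n}0.npy",X); np.save(f"{n}0i.npy",s["image"])
    print(n,s["fx"],s["k1"],-np.array(s["R"]).T@s["t"],np.round(s["R"],2).tolist())
E
```

```text
pics
{'clock': 0.0, 'qpos': [-1.304, 0.528, 1.434, 0.0, 1.181, -0.179], 'qvel': [0.0, -0.0, -0.001, 0.001, 0.0, -0.001], 'tau': [-0.0, -44.235, -17.802, -0.0, 0.008, -0.0], 'position': [0.269, -0.563, 0.23], 'tcp_rot': [0.975, 0.221, -0.0, -0.001], 'wrist_force': [0.449, -0.707, -0.204], 'torque': [0.009, -0.04, 0.023], 'gripper_force': 0.0, 'opening': 0.085} 0.0187
top 580.5932294111572 -0.16386501814403506 [0.4527256  0.07727444 1.18664223] [[0.01, -1.0, 0.01], [-1.0, -0.01, -0.07], [0.07, -0.01, -1.0]]
side 452.22443558494996 -0.08519803610122417 [0.08157693 0.79031113 0.64104804] [[-0.86, -0.5, -0.0], [-0.27, 0.47, -0.84], [0.42, -0.73, -0.54]]
```

View pics/top0.png

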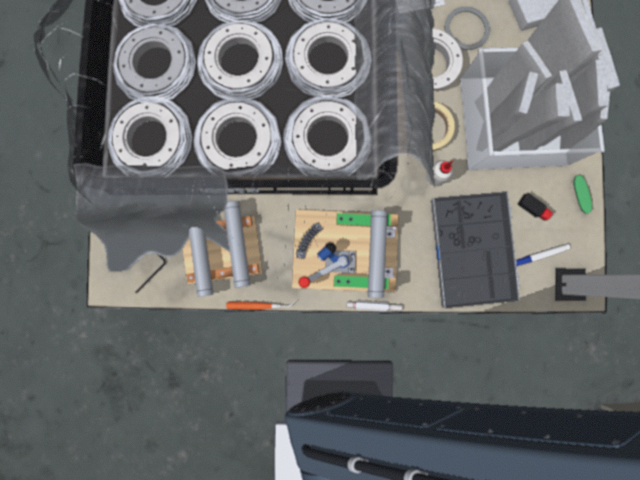

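View pics/side0.png

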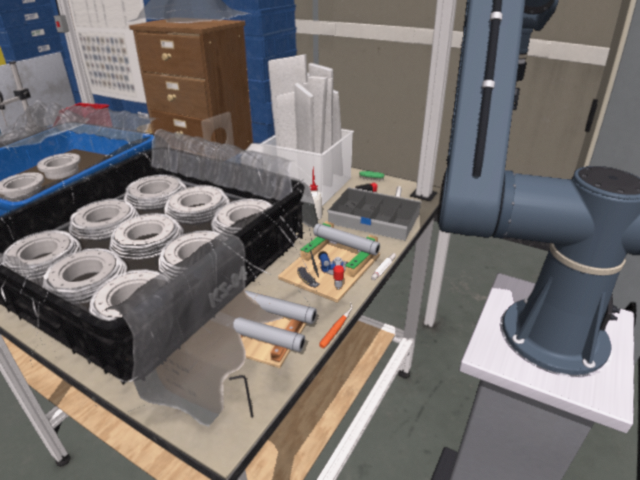

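The top view shows tube_a at about (378,253), the lever knob at (305,282), the notch arc at (308,240), and the rack tubes at (236,243) and (200,260). A plastic sheet hangs near the far end of the rack. The side view agrees. Next I measure.

```bash
python3 - <<'E'
from h import *
X=np.load("top0.npy"); I=np.load("top0i.npy").astype(int)
S=np.load("side0.npy"); SI=np.load("side0i.npy").astype(int)
def tube(c0,c1,r0,r1,zlo,zhi):
    P=X[r0:r1,c0:c1].reshape(-1,3); im=I[r0:r1,c0:c1].reshape(-1,3)
    gray=(im.max(1)-im.min(1))<28
    P=P[gray&(P[:,2]>zlo)&(P[:,2]<zhi)]
    c=np.median(P,0)
    rect=cv2.minAreaRect((P[:,:2]*1000).astype(np.float32))
    vx,vy,x0,y0=cv2.fitLine(P[:,:2].astype(np.float32),cv2.DIST_HUBER,0,.01,.01).ravel()
    d=(P[:,:2]-[x0,y0])@[vx,vy]
    print(len(P),"med",c.round(4),"rect",rect,"ang",np.degrees(np.arctan2(vy,vx)).round(2),"ends",np.percentile(d,[.5,99.5]).round(3),"mid",(np.array([x0,y0])+np.mean(np.percentile(d,[.5,99.5]))*np.array([vx,vy])).round(4),"ztop",np.percentile(P[:,2],[50,90,98]).round(4))
tube(364,392,205,300,.045,.085)
tube(222,250,195,292,.033,.075)
tube(186,216,222,300,.033,.075)
# knob red
for nm,XX,II in(("top",X,I),("side",S,SI)):
    red=(II[...,0]>150)&(II[...,1]<70)&(II[...,2]<70)
    P=XX[red]; m=(P[:,0]<.62)&(P[:,2]<.12)&(P[:,2]>.03)&(P[:,1]<.3)&(P[:,1]>0.0)&(P[:,0]>.3); P=P[m]
    print(nm,"knob",len(P),P.mean(0),np.nanpercentile(P,[5,95],axis=0).round(4).tolist())
    g=(II[...,1]>II[...,0]+40)&(II[...,1]>II[...,2]+20)
    P=XX[g]; P=P[(P[:,0]<.65)&(P[:,2]<.08)&(P[:,1]>-.1)&(P[:,1]<.3)]
    for lo,hi in((.3,.48),(.48,.65)):
        Q=P[(P[:,0]>lo)&(P[:,0]<hi)]; print(" green",len(Q),Q.mean(0).round(4),np.percentile(Q,[3,97],axis=0).round(4).tolist(), cv2.minAreaRect((Q[:,:2]*1000).astype(np.float32)))
# height map of sheet area: max z
P=X[150:310,80:300].reshape(-1,3); P=P[P[:,2]>.03]
for x in np.arange(.40,.66,.02):
    print(round(x,2),[int(1000*np.nanmax(np.r_[0,P[(abs(P[:,0]-x)<.01)&(abs(P[:,1]-y)<.01)][:,2]])) for y in np.arange(.16,.5,.02)])
crop=I[185:315,170:410].astype(np.uint8)[...,::-1]
cv2.imwrite("pics/crop0.png",cv2.resize(crop,None,fx=3.3,fy=3.3,interpolation=cv2.INTER_CUBIC))
E
```

```text
1412 med [ 0.4992 -0.0371  0.0644] rect ((499.09686279296875, -38.843589782714844), (33.063907623291016, 170.38026428222656), 88.10357666015625) ang -1.67 ends [-0.094  0.075] mid [ 0.4987 -0.0371] ztop [0.0644 0.0681 0.0704]
1405 med [0.5157 0.2386 0.0521] rect ((513.9520263671875, 245.4778594970703), (169.37530517578125, 43.79439926147461), 9.00484561920166) ang 9.18 ends [-0.083  0.084] mid [0.5141 0.239 ] ztop [0.0521 0.0563 0.0581]
1423 med [0.4967 0.307  0.0525] rect ((483.33428955078125, 312.7828369140625), (64.21148681640625, 145.72413635253906), 87.30224609375) ang 4.54 ends [-0.08   0.062] mid [0.4832 0.3068] ztop [0.0525 0.058  0.0695]
top knob 73 [0.44222992 0.10353741 0.07643876] [[0.4351, 0.0959, 0.0724], [0.4492, 0.111, 0.0798]]
 green 382 [0.4435 0.005  0.0403] [[0.4335, -0.0569, 0.0338], [0.4539, 0.0432, 0.0609]] ((443.1551818847656, -6.991416931152344), (104.69886016845703, 20.985212326049805), 88.0333480834961)
 green 377 [0.567  0.0012 0.0401] [[0.5573, -0.0607, 0.0335], [0.5772, 0.0387, 0.0602]] ((567.1544189453125, -10.96697998046875), (103.90914916992188, 21.67
[... 768 characters left out ...]
5, 58, 59, 48, 0, 59, 59, 0, 0, 0, 0, 0, 0, 0, 0]
0.5 [0, 0, 0, 84, 58, 52, 0, 59, 58, 0, 0, 0, 0, 0, 0, 0, 30]
0.52 [0, 0, 0, 97, 117, 53, 38, 58, 59, 51, 38, 37, 40, 39, 43, 41, 40]
0.54 [0, 0, 149, 48, 133, 130, 65, 61, 62, 62, 71, 73, 71, 68, 76, 81, 81]
0.56 [0, 0, 172, 35, 152, 153, 152, 159, 162, 167, 163, 158, 161, 170, 177, 174, 165]
0.58 [0, 0, 179, 33, 179, 180, 182, 182, 181, 183, 182, 181, 183, 187, 189, 185, 185]
0.6 [0, 165, 187, 162, 184, 185, 187, 187, 185, 187, 189, 189, 188, 191, 192, 189, 190]
0.62 [167, 166, 167, 184, 185, 184, 189, 192, 184, 185, 186, 186, 187, 190, 190, 188, 186]
0.64 [126, 136, 156, 173, 179, 179, 182, 180, 177, 177, 181, 181, 182, 185, 185, 181, 177]
```

View pics/crop0.png

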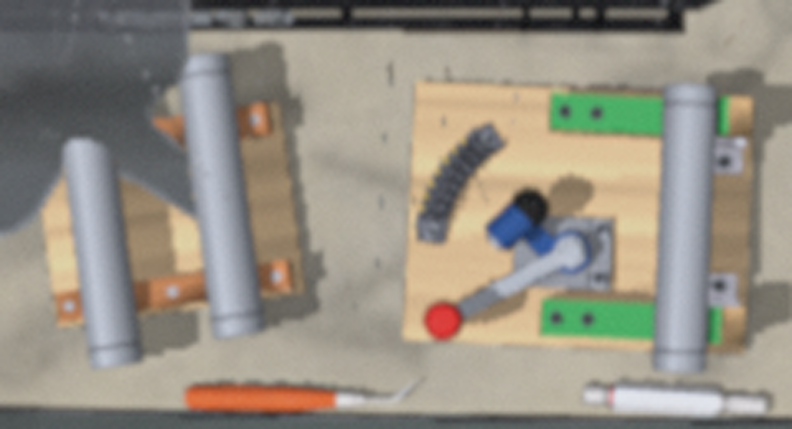

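```bash
cat >> h.py <<'E'
from scipy.spatial.transform import Rotation as Rn
def pose():
    s=sensors.read_state(); R=Rn.from_quat(s["tcp_rot"]).as_matrix()
    return np.array(s["position"]),np.degrees(np.arctan2(R[1,0],R[0,0])),s
def to(p,hd,tgt,th=None,n=None):
    """print tool-frame shift per row for world target (turn spread evenly; shifts computed per row)"""
    tgt=np.array(tgt,float); p=np.array(p,float); d=tgt-p; th=hd if th is None else th
    n=n or int(max(np.ceil(np.linalg.norm(d)/.049),np.ceil(abs(th-hd)/8.5),1))
    yaw=-(th-hd)/n; out=[]
    for i in range(n):
        a=np.radians(hd+(th-hd)*i/n); w=d/n
        out.append([round(float(x),4) for x in (w[0]*np.cos(a)+w[1]*np.sin(a), w[0]*np.sin(a)-w[1]*np.cos(a), -w[2])]+[round(float(yaw),2)])
    print(n,"rows",out if abs(yaw)>.01 else out[0]); return tgt,th
E
python3 - <<'E'
from h import *
X=np.load("top0.npy"); I=np.load("top0i.npy").astype(int)
cam=np.array([.4527,.0773,1.1866])
def tube(c0,c1,r0,r1,zax,xmax):
    P=X[r0:r1,c0:c1].reshape(-1,3); im=I[r0:r1,c0:c1].reshape(-1,3)
    gray=(im.max(1)-im.min(1))<28
    P=P[gray&(P[:,2]>zax+.006)&(P[:,2]<zax+.03)&(P[:,0]<xmax)]
    vx,vy,x0,y0=cv2.fitLine(P[:,:2].astype(np.float32),cv2.DIST_HUBER,0,.01,.01).ravel()
    d=(P[:,:2]-[x0,y0])@[vx,vy]; near=np.percentile(d,.5)
    e=np.array([x0,y0])+near*np.array([vx,vy])
    print(len(P),"ang",np.degrees(np.arctan2(vy,vx)).round(2),"near",e.round(4),"mid",(e+.085*np.array([vx,vy])).round(4),"width",np.percentile((P[:,:2]-[x0,y0])@[-vy,vx],[2,98]).round(4))
tube(364,394,205,300,.05,.7)
tube(222,252,195,296,.038,.53)
tube(186,218,222,302,.038,.51)
p,h,s=pose(); print(p,h)
p,h=to(p,h,[.19,-.385,.23]); p,h=to(p,h,[.42,-.1,.23]); p,h=to(p,h,[.488,.235,.16],8.5)
E
```

```text
1338 ang -1.71 near [ 0.4145 -0.0353] mid [ 0.4994 -0.0378] width [-0.0149  0.0142]
773 ang 8.68 near [0.4318 0.2262] mid [0.5158 0.239 ] width [-0.0139  0.0149]
769 ang 8.99 near [0.4119 0.2986] mid [0.4958 0.3118] width [-0.0139  0.0155]
[ 0.26931164 -0.56328561  0.23045295] 25.53933161226367
4 rows [0.0013, -0.0488, 0.0001, -0.0]
8 rows [0.0413, -0.0197, -0.0, -0.0]
8 rows [[0.0257, -0.0341, 0.0088, 2.13], [0.0244, -0.0351, 0.0088, 2.13], [0.0231, -0.0359, 0.0088, 2.13], [0.0218, -0.0368, 0.0088, 2.13], [0.0204, -0.0376, 0.0088, 2.13], [0.019, -0.0383, 0.0088, 2.13], [0.0175, -0.039, 0.0088, 2.13], [0.0161, -0.0396, 0.0088, 2.13]]
```

Request:
arm_command(
  moves=[
    {"dx": 0.0013, "dy": -0.0488},
    {"dx": 0.0013, "dy": -0.0488},
    {"dx": 0.0013, "dy": -0.0488},
    {"dx": 0.0013, "dy": -0.0488},
    {"dx": 0.0413, "dy": -0.0197},
    {"dx": 0.0413, "dy": -0.0197},
    {"dx": 0.0413, "dy": -0.0197},
    {"dx": 0.0413, "dy": -0.0197},
    {"dx": 0.0413, "dy": -0.0197},
    {"dx": 0.0413, "dy": -0.0197},
    {"dx": 0.0413, "dy": -0.0197},
    {"dx": 0.0413, "dy": -0.0197},
  ],
  hand=0.062,
  squeeze=100,
)

```text
validation failed for argument at $.mo...
```

Request:
arm_command(
  moves=[
    {"dx": 0.0257, "dy": -0.0341, "dz": 0.0088, "yaw": 2.13},
    {"dx": 0.0244, "dy": -0.0351, "dz": 0.0088, "yaw": 2.13},
    {"dx": 0.0231, "dy": -0.0359, "dz": 0.0088, "yaw": 2.13},
    {"dx": 0.0218, "dy": -0.0368, "dz": 0.0088, "yaw": 2.13},
    {"dx": 0.0204, "dy": -0.0376, "dz": 0.0088, "yaw": 2.13},
    {"dx": 0.019, "dy": -0.0383, "dz": 0.0088, "yaw": 2.13},
    {"dx": 0.0175, "dy": -0.039, "dz": 0.0088, "yaw": 2.13},
    {"dx": 0.0161, "dy": -0.0396, "dz": 0.0088, "yaw": 2.13},
  ],
)

```text
clock: 0.9
position: [0.3374, -0.2271, 0.1606]
tcp_rot: [0.997, 0.073, 0.0, -0.0]
wrist_force: [0.2, -0.0, -0.3]
opening: 0.0856
gripper_force: 0.0
```

```bash
python3 - <<'E'
from h import *
p,h,s=pose(); print(s["clock"],p,h,s["opening"],s["wrist_force"])
p,h=to(p,h,[.490,.2352,.10],8.8,3)
p,h=to(p,h,[.490,.2352,.029],8.8,4)
E
```

```text
0.9 [ 0.33740325 -0.22711175  0.16059424] 8.370914683496306 0.08557999413323017 [ 0.22055668 -0.03172107 -0.3210089 ]
3 rows [[0.0728, -0.1451, 0.0202, -0.14], [0.0731, -0.1449, 0.0202, -0.14], [0.0735, -0.1447, 0.0202, -0.14]]
4 rows [0.0, 0.0, 0.0178, -0.0]
```

```bash
python3 - <<'E'
from h import *
p,h,s=pose()
p,h=to(p,h,[.490,.2352,.14],8.8,11)
E
```

```text
11 rows [[0.0198, -0.0396, 0.0019, -0.04], [0.0199, -0.0395, 0.0019, -0.04], [0.0199, -0.0395, 0.0019, -0.04], [0.0199, -0.0395, 0.0019, -0.04], [0.02, -0.0395, 0.0019, -0.04], [0.02, -0.0395, 0.0019, -0.04], [0.02, -0.0395, 0.0019, -0.04], [0.02, -0.0395, 0.0019, -0.04], [0.0201, -0.0395, 0.0019, -0.04], [0.0201, -0.0394, 0.0019, -0.04], [0.0201, -0.0394, 0.0019, -0.04]]
```

Request:
arm_command(
  moves=[
    {"dx": 0.02, "dy": -0.0395, "dz": 0.0019, "yaw": -0.04},
    {"dx": 0.02, "dy": -0.0395, "dz": 0.0019, "yaw": -0.04},
    {"dx": 0.02, "dy": -0.0395, "dz": 0.0019, "yaw": -0.04},
    {"dx": 0.02, "dy": -0.0395, "dz": 0.0019, "yaw": -0.04},
    {"dx": 0.02, "dy": -0.0395, "dz": 0.0019, "yaw": -0.04},
    {"dx": 0.02, "dy": -0.0395, "dz": 0.0019, "yaw": -0.04},
    {"dx": 0.02, "dy": -0.0395, "dz": 0.0019, "yaw": -0.04},
    {"dx": 0.02, "dy": -0.0395, "dz": 0.0019, "yaw": -0.04},
    {"dx": 0.02, "dy": -0.0395, "dz": 0.0019, "yaw": -0.04},
    {"dx": 0.02, "dy": -0.0395, "dz": 0.0019, "yaw": -0.04},
    {"dx": 0.02, "dy": -0.0395, "dz": 0.0019, "yaw": -0.04},
    {"dx": 0, "dy": 0, "dz": 0, "yaw": 0},
  ],
  hand=0.062,
  squeeze=100,
)

```text
clock: 2.1
position: [0.4912, 0.2388, 0.1399]
tcp_rot: [0.997, 0.081, 0.002, -0.001]
wrist_force: [-0.3, -0.1, 0.2]
opening: 0.0621
gripper_force: 0.0
```

```bash
python3 - <<'E'
from h import *
p,h,s=pose(); print(s["clock"],p,h,s["opening"],s["wrist_force"])
to(p,h,[.490,.2352,.029],8.8,5)
E
```

```text
2.1 [0.491181   0.23877462 0.13988605] 9.244441546727376 0.06211638245318862 [-0.31029384 -0.05226819  0.17628467]
5 rows [[-0.0003, 0.0007, 0.0222, 0.09], [-0.0003, 0.0007, 0.0222, 0.09], [-0.0003, 0.0007, 0.0222, 0.09], [-0.0003, 0.0007, 0.0222, 0.09], [-0.0003, 0.0007, 0.0222, 0.09]]
```

Request:
arm_command(
  moves=[
    {"dx": -0.0003, "dy": 0.0007, "dz": 0.025, "yaw": 0},
    {"dx": -0.0003, "dy": 0.0007, "dz": 0.025, "yaw": 0},
    {"dx": -0.0003, "dy": 0.0007, "dz": 0.025, "yaw": 0},
    {"dx": 0, "dy": 0, "dz": 0.02, "yaw": 0},
    {"dx": 0, "dy": 0, "dz": 0.016, "yaw": 0},
    {"dx": 0, "dy": 0, "dz": 0, "yaw": 0},
  ],
)

```text
clock: 2.7
position: [0.4865, 0.2306, 0.0269]
tcp_rot: [0.997, 0.078, -0.003, 0.001]
wrist_force: [0.3, 0.3, 0.5]
opening: 0.0622
gripper_force: 0.0
```

```bash
python3 - <<'E'
from h import *
p,h,s=pose(); print(s["clock"],p,h,s["opening"],s["wrist_force"])
S=snap("side"); cv2.imwrite("pics/s1.png",cv2.resize(S["image"][230:400,180:400,::-1],None,fx=3,fy=3,interpolation=cv2.INTER_CUBIC))
E
```

```text
2.7 [0.48654819 0.23060929 0.02688397] 8.905169402366928 0.062231919488435705 [0.26075922 0.28074836 0.46970668]
```

View pics/s1.png

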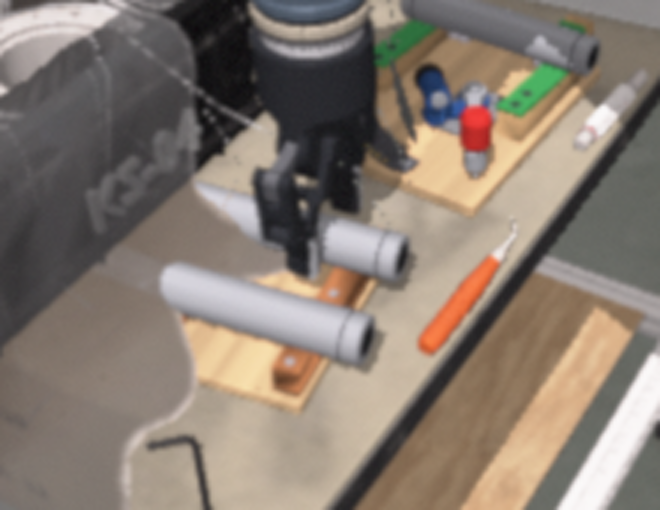

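The view shows the fingers straddling the nearer rack tube around (300,215) px, with the sheet edge behind it. I centre the fingers, then close.

Request:
arm_command(
  moves=[
    {"dx": 0.002, "dy": -0.002, "dz": -0.001, "yaw": 0},
    {"dx": 0.002, "dy": -0.002, "dz": -0.001, "yaw": 0},
    {"dx": 0, "dy": 0, "dz": 0, "yaw": 0},
    {"dx": 0, "dy": 0, "dz": 0, "yaw": 0},
  ],
)

```text
clock: 3.15
position: [0.4925, 0.2366, 0.0318]
tcp_rot: [0.997, 0.078, 0.001, -0.0]
wrist_force: [-0.3, 0.4, 0.5]
opening: 0.0621
gripper_force: 0.0
```

Request:
arm_command(
  moves=[
    {"dx": 0, "dy": 0, "dz": 0, "yaw": 0},
    {"dx": 0, "dy": 0, "dz": 0, "yaw": 0},
    {"dx": 0, "dy": 0, "dz": 0, "yaw": 0},
    {"dx": 0, "dy": 0, "dz": 0, "yaw": 0},
    {"dx": 0, "dy": 0, "dz": 0, "yaw": 0},
  ],
  hand=0.02,
  squeeze=100,
)

```text
clock: 3.65
position: [0.492, 0.2355, 0.0313]
tcp_rot: [0.997, 0.079, -0.0, 0.001]
wrist_force: [0.2, -5.8, 2.8]
opening: 0.0287
gripper_force: 98.5
```

Request:
arm_command(
  moves=[
    {"dx": 0, "dy": 0, "dz": -0.004, "yaw": 0},
    {"dx": 0, "dy": 0, "dz": -0.005, "yaw": 0},
    {"dx": 0, "dy": 0, "dz": -0.005, "yaw": 0},
    {"dx": 0, "dy": 0, "dz": -0.004, "yaw": 0},
    {"dx": 0, "dy": 0, "dz": 0, "yaw": 0},
    {"dx": 0, "dy": 0, "dz": 0, "yaw": 0},
  ],
)

```text
clock: 4.25
position: [0.4919, 0.2365, 0.0491]
tcp_rot: [0.997, 0.078, 0.0, -0.0]
wrist_force: [-0.0, -0.3, -5.3]
opening: 0.029
gripper_force: 99.1
```

```bash
python3 - <<'E'
from h import *
p,h,s=pose(); print(s["clock"],p,h,s["opening"],s["wrist_force"],s["torque"])
S=snap("side"); cv2.imwrite("pics/s2.png",cv2.resize(S["image"][260:380,220:380,::-1],None,fx=4,fy=4,interpolation=cv2.INTER_CUBIC))
E
```

```text
4.25 [0.49185502 0.23651026 0.04910036] 8.946237183327645 0.02899876601001839 [-0.01739785 -0.25744833 -5.31901811] [-0.04347552  0.17347756  0.00990384]
```

View pics/s2.png

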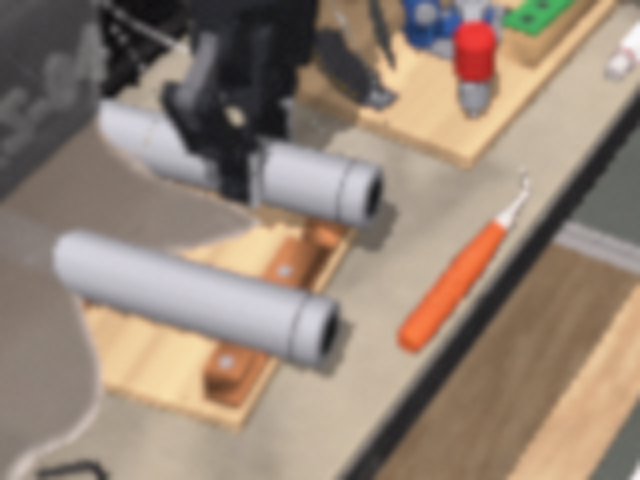

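The tube is held level at about (250,180) px, clear of its notches. Next I pull it back from under the sheet and raise it.

Request:
arm_command(
  moves=[
    {"dx": -0.015, "dy": 0, "dz": 0, "yaw": 0},
    {"dx": -0.03, "dy": 0, "dz": 0, "yaw": 0},
    {"dx": -0.03, "dy": 0, "dz": -0.01, "yaw": 0},
    {"dx": 0, "dy": 0, "dz": -0.03, "yaw": 0},
    {"dx": 0, "dy": 0, "dz": -0.03, "yaw": 0},
    {"dx": 0, "dy": 0, "dz": -0.02, "yaw": 0},
  ],
)

```text
clock: 4.9
position: [0.4182, 0.2249, 0.1406]
tcp_rot: [0.997, 0.078, 0.001, -0.0]
wrist_force: [1.2, 1.3, -4.9]
opening: 0.0287
gripper_force: 99.6
```

```bash
python3 - <<'E'
from h import *
p,h,s=pose(); print(s["clock"],p,h,s["opening"],s["wrist_force"],s["torque"])
to(p,h,[.4772,.017,.10],-1.75,8)
E
```

```text
4.9 [0.41819598 0.22493808 0.14063835] 8.94723599834392 0.028739430556178322 [ 1.23743503  1.2886827  -4.90813187] [0.02129133 0.02091685 0.01841957]
8 rows [[0.0032, 0.0268, 0.0051, 1.34], [0.0039, 0.0267, 0.0051, 1.34], [0.0045, 0.0266, 0.0051, 1.34], [0.0051, 0.0265, 0.0051, 1.34], [0.0057, 0.0264, 0.0051, 1.34], [0.0063, 0.0263, 0.0051, 1.34], [0.007, 0.0261, 0.0051, 1.34], [0.0076, 0.0259, 0.0051, 1.34]]
```

Request:
arm_command(
  moves=[
    {"dx": 0.0032, "dy": 0.0268, "dz": 0.0051, "yaw": 1.34},
    {"dx": 0.0039, "dy": 0.0267, "dz": 0.0051, "yaw": 1.34},
    {"dx": 0.0045, "dy": 0.0266, "dz": 0.0051, "yaw": 1.34},
    {"dx": 0.0051, "dy": 0.0265, "dz": 0.0051, "yaw": 1.34},
    {"dx": 0.0057, "dy": 0.0264, "dz": 0.0051, "yaw": 1.34},
    {"dx": 0.0063, "dy": 0.0263, "dz": 0.0051, "yaw": 1.34},
    {"dx": 0.007, "dy": 0.0261, "dz": 0.0051, "yaw": 1.34},
    {"dx": 0.0076, "dy": 0.0259, "dz": 0.0051, "yaw": 1.34},
    {"dx": 0, "dy": 0, "dz": 0, "yaw": 0},
    {"dx": 0, "dy": 0, "dz": 0, "yaw": 0},
    {"dx": 0, "dy": 0, "dz": 0, "yaw": 0},
  ],
)

```text
clock: 6.0
position: [0.4759, 0.0176, 0.0981]
tcp_rot: [1.0, -0.015, -0.001, -0.0]
wrist_force: [-0.2, 0.8, -5.9]
opening: 0.0291
gripper_force: 100.1
```

```bash
cat >> h.py <<'E'
def tubefit(X,I,ylo,yhi,zlo,zhi,xlo=.38,xhi=.62):
    """grey tube points in a world box: heading, near end, far end, mid, top z at both ends"""
    P=X.reshape(-1,3); im=I.reshape(-1,3).astype(int)
    m=((im.max(1)-im.min(1))<28)&(im.max(1)>90)&(P[:,1]>ylo)&(P[:,1]<yhi)&(P[:,2]>zlo)&(P[:,2]<zhi)&(P[:,0]>xlo)&(P[:,0]<xhi)
    P=P[m]
    if len(P)<50: print("few",len(P)); return
    vx,vy,x0,y0=cv2.fitLine(P[:,:2].astype(np.float32),cv2.DIST_HUBER,0,.01,.01).ravel()
    if vx<0: vx,vy=-vx,-vy
    o=np.array([x0,y0]); v=np.array([vx,vy]); d=(P[:,:2]-o)@v; a,b=np.percentile(d,[.5,99.5])
    za=np.median(P[d<a+.03,2]); zb=np.median(P[d>b-.03,2])
    print(len(P),"ang",round(float(np.degrees(np.arctan2(vy,vx))),2),"ends",(o+a*v).round(4),(o+b*v).round(4),"mid",(o+(a+b)/2*v).round(4),"z ends",za.round(4),zb.round(4))
E
python3 - <<'E'
from h import *
p,h,s=pose(); print(s["clock"],p,h,s["opening"],s["wrist_force"],s["torque"])
S=snap("top"); X=cloud(S); cv2.imwrite("pics/t3.png",cv2.resize(S["image"][185:315,250:430,::-1],None,fx=4,fy=4,interpolation=cv2.INTER_CUBIC))
tubefit(X,S["image"],-.06,-.01,.056,.08)
tubefit(X,S["image"],-.01,.045,.105,.135)
E
```

```text
6.0 [0.47591465 0.01758379 0.09814923] -1.7500907790032119 0.029125353466112898 [-0.15228012  0.78908269 -5.93764807] [0.01685614 0.19629788 0.02525657]
467 ang -2.43 ends [ 0.4144 -0.0344] [ 0.5833 -0.0415] mid [ 0.4989 -0.0379] z ends 0.0644 0.0647
514 ang -2.22 ends [0.4225 0.0212] [0.5839 0.015 ] mid [0.5032 0.0181] z ends 0.1204 0.118
```

View pics/t3.png

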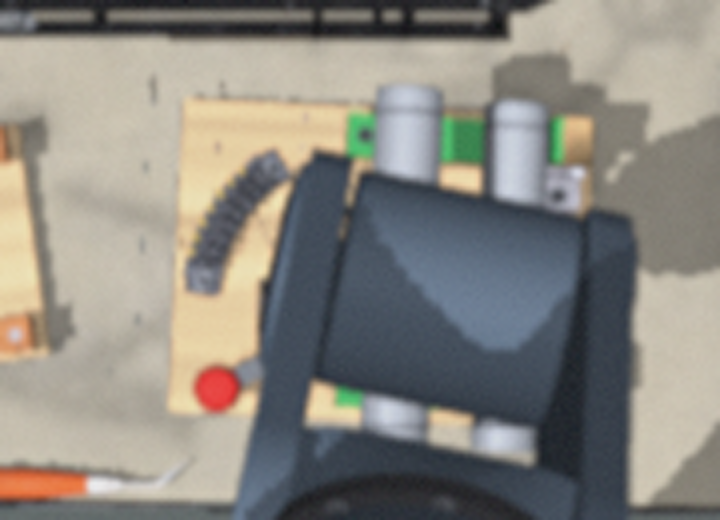

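The held tube runs parallel to tube_a: far ends at (408,100) and (520,110) px, and their x values agree to 1 mm. The knob at (217,388) is clear.

Request:
arm_command(
  moves=[
    {"dx": 0, "dy": 0.001, "dz": 0.01, "yaw": 0},
    {"dx": 0, "dy": 0.001, "dz": 0.012, "yaw": 0},
    {"dx": 0, "dy": 0.001, "dz": 0.012, "yaw": 0},
    {"dx": 0, "dy": 0, "dz": 0.008, "yaw": 0},
    {"dx": 0, "dy": 0, "dz": 0.005, "yaw": 0},
    {"dx": 0, "dy": 0, "dz": 0, "yaw": 0},
    {"dx": 0, "dy": 0, "dz": 0, "yaw": 0},
  ],
)

```text
clock: 6.75
position: [0.4768, 0.014, 0.0513]
tcp_rot: [1.0, -0.015, 0.0, 0.0]
wrist_force: [-0.4, -0.5, -5.9]
opening: 0.0284
gripper_force: 100.1
```

Request:
arm_command(
  moves=[
    {"dx": 0, "dy": 0, "dz": 0.0015, "yaw": 0},
    {"dx": 0, "dy": 0, "dz": 0, "yaw": 0},
  ],
)

```text
clock: 6.95
position: [0.4769, 0.0139, 0.05]
tcp_rot: [1.0, -0.016, 0.0, 0.0]
wrist_force: [-0.1, 0.4, -5.6]
opening: 0.0288
gripper_force: 100.1
```

Request:
arm_command(
  moves=[
    {"dx": 0, "dy": 0, "dz": 0.001, "yaw": 0},
    {"dx": 0, "dy": 0, "dz": 0.001, "yaw": 0},
    {"dx": 0, "dy": 0, "dz": 0, "yaw": 0},
  ],
)

```text
clock: 7.25
position: [0.4768, 0.0138, 0.0478]
tcp_rot: [1.0, -0.016, 0.0, 0.0]
wrist_force: [0.9, 0.6, -4.9]
opening: 0.0289
gripper_force: 100.1
```

Request:
arm_command(
  moves=[
    {"dx": 0, "dy": 0, "dz": 0.001, "yaw": 0},
    {"dx": 0, "dy": 0, "dz": 0, "yaw": 0},
  ],
)

```text
clock: 7.45
position: [0.477, 0.0138, 0.0468]
tcp_rot: [1.0, -0.016, 0.0, 0.0]
wrist_force: [0.3, 0.3, -2.9]
opening: 0.0288
gripper_force: 100.2
```

Request:
arm_command(
  moves=[
    {"dx": 0, "dy": 0, "dz": 0.0007, "yaw": 0},
    {"dx": 0, "dy": 0, "dz": 0, "yaw": 0},
  ],
)

```text
clock: 7.65
position: [0.4774, 0.0137, 0.0466]
tcp_rot: [1.0, -0.016, 0.001, 0.0]
wrist_force: [0.2, -1.0, 2.5]
opening: 0.029
gripper_force: 101.0
```

Request:
arm_command(
  moves=[
    {"dx": 0, "dy": 0, "dz": 0, "yaw": 0},
    {"dx": 0, "dy": 0, "dz": 0, "yaw": 0},
    {"dx": 0, "dy": 0, "dz": 0, "yaw": 0},
  ],
  hand=0.04,
)

```text
clock: 7.95
position: [0.4768, 0.0138, 0.0461]
tcp_rot: [1.0, -0.015, 0.0, 0.0]
wrist_force: [0.5, -0.4, -0.3]
opening: 0.04
gripper_force: 0.2
```

Request:
arm_command(
  moves=[
    {"dx": 0, "dy": 0, "dz": -0.01, "yaw": 0},
    {"dx": 0, "dy": 0, "dz": -0.02, "yaw": 0},
    {"dx": 0, "dy": 0, "dz": -0.03, "yaw": 0},
    {"dx": 0, "dy": 0, "dz": -0.02, "yaw": 0},
    {"dx": 0, "dy": 0, "dz": 0, "yaw": 0},
  ],
)

```text
clock: 8.45
position: [0.4786, 0.0137, 0.1289]
tcp_rot: [1.0, -0.015, 0.003, 0.001]
wrist_force: [0.1, -0.3, 0.0]
opening: 0.0397
gripper_force: 0.0
```

```bash
python3 - <<'E'
from h import *
p,h,s=pose(); print(s["clock"],p,h,s["opening"],s["wrist_force"])
to(p,h,[.443,.1045,.10],None,4)
E
```

```text
8.45 [0.47855513 0.01368071 0.12893019] -1.7656356005289968 0.03973951253252461 [ 0.10969155 -0.28485384  0.0404914 ]
4 rows [-0.0096, -0.0224, 0.0072, -0.0]
```

Request:
arm_command(
  moves=[
    {"dx": -0.0096, "dy": -0.0224, "dz": 0.0072, "yaw": 0},
    {"dx": -0.0096, "dy": -0.0224, "dz": 0.0072, "yaw": 0},
    {"dx": -0.0096, "dy": -0.0224, "dz": 0.0072, "yaw": 0},
    {"dx": -0.0096, "dy": -0.0224, "dz": 0.0072, "yaw": 0},
    {"dx": 0, "dy": 0, "dz": 0, "yaw": 0},
    {"dx": 0, "dy": 0, "dz": 0, "yaw": 0},
    {"dx": 0, "dy": 0, "dz": 0, "yaw": 0},
  ],
  hand=0.048,
)

```text
clock: 9.15
position: [0.4418, 0.1041, 0.0973]
tcp_rot: [1.0, -0.016, 0.0, 0.0]
wrist_force: [-0.4, -0.4, -0.6]
opening: 0.0481
gripper_force: 0.0
```

```bash
python3 - <<'E'
from h import *
p,h,s=pose(); print(s["clock"],p,h,s["opening"],s["wrist_force"])
for n in("top","side"):
  S=snap(n); X=cloud(S); I=S["image"]; 
  cv2.imwrite(f"pics/{n}4.png",cv2.resize(I[185:315,250:430,::-1] if n=="top" else I[200:310,260:420,::-1],None,fx=4,fy=4,interpolation=cv2.INTER_CUBIC))
  tubefit(X,I,-.06,-.021,.056,.08); tubefit(X,I,-.019,.015,.056,.08)
  I=I.astype(int); r=(I[...,0]>150)&(I[...,1]<70)&(I[...,2]<70); P=X[r]; P=P[(P[:,0]<.62)&(P[:,2]<.12)&(P[:,2]>.03)&(P[:,1]<.2)&(P[:,1]>0)&(P[:,0]>.3)]; print(len(P),P.mean(0) if len(P) else 0)
E
```

```text
9.15 [0.44183934 0.10410534 0.09726769] -1.8030305931147017 0.04812760963379441 [-0.38636894 -0.37156514 -0.56428286]
1355 ang -1.04 ends [ 0.4144 -0.0359] [ 0.583 -0.039] mid [ 0.4987 -0.0374] z ends 0.0649 0.0643
1259 ang -0.9 ends [ 0.4159 -0.0034] [ 0.5841 -0.0061] mid [ 0.5    -0.0048] z ends 0.0665 0.0671
0 0
227 ang -2.73 ends [ 0.4121 -0.0299] [ 0.612  -0.0394] mid [ 0.512  -0.0346] z ends 0.0648 0.0588
319 ang -0.2 ends [0.4122 0.0034] [0.5817 0.0028] mid [0.497  0.0031] z ends 0.0659 0.0653
106 [0.43605876 0.1093377  0.06630772]
```

View pics/side4.png

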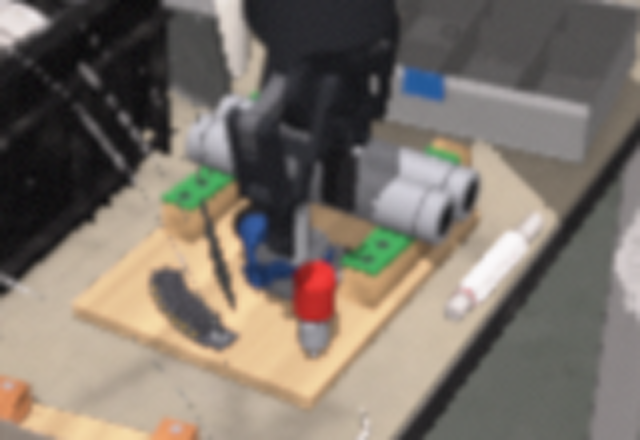

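Both tubes lie touching, near ends at (435,215) and (460,190) px. The fingers are above the red knob at (315,290).

Request:
arm_command(
  moves=[
    {"dx": 0, "dy": 0, "dz": 0.015, "yaw": 0},
    {"dx": 0, "dy": 0, "dz": 0.015, "yaw": 0},
    {"dx": 0, "dy": 0, "dz": 0.012, "yaw": 0},
    {"dx": 0, "dy": 0, "dz": 0.005, "yaw": 0},
    {"dx": 0, "dy": 0, "dz": 0, "yaw": 0},
    {"dx": 0, "dy": 0, "dz": 0, "yaw": 0},
  ],
)

```text
clock: 9.85
position: [0.4415, 0.1044, 0.0505]
tcp_rot: [1.0, -0.016, 0.0, -0.0]
wrist_force: [-0.5, -0.8, -0.3]
opening: 0.0479
gripper_force: 0.0
```

Request:
arm_command(
  moves=[
    {"dx": 0, "dy": 0, "dz": 0, "yaw": 0},
    {"dx": 0, "dy": 0, "dz": 0, "yaw": 0},
    {"dx": 0, "dy": 0, "dz": 0, "yaw": 0},
    {"dx": 0, "dy": 0, "dz": 0, "yaw": 0},
  ],
  hand=0.01,
  squeeze=40,
)

```text
clock: 10.25
position: [0.442, 0.1045, 0.0509]
tcp_rot: [1.0, -0.015, 0.001, 0.0]
wrist_force: [0.6, -1.7, 5.3]
opening: 0.0226
gripper_force: 39.1
```

```bash
python3 - <<'E'
from h import *
X=np.load("top0.npy"); I=np.load("top0i.npy").astype(int)
print(X[257:264,340:348,:].reshape(-1,3)[:, :].mean(0), X[258:263:2,340:348:2,2].round(3).tolist())
P=np.array([.4844,.0297]); r=.086; hd=-1.75
a=np.radians(hd)
b0=np.arctan2(74.8,-42.4)
def rows(bs):
    q=[P+r*np.array([np.cos(b),np.sin(b)]) for b in bs]
    for u,v,b in zip(q[:-1],q[1:],bs[1:]):
        w=v-u; print(round(np.degrees(b),1),"crank",round(2.199-b+np.radians(hd),3),v.round(4),[round(float(w[0]*np.cos(a)+w[1]*np.sin(a)),4),round(float(w[0]*np.sin(a)-w[1]*np.cos(a)),4)])
c0=2.199-b0+a
rows([2.199+a-c for c in np.r_[c0,np.arange(.14,1.25,.06)]])
E
```

```text
[0.48566437 0.02674793 0.03765569] [[0.032, 0.041, 0.039, 0.034], [0.039, 0.042, 0.043, 0.033], [0.039, 0.041, 0.037, 0.037]]
116.2 crank 0.14 [0.4464 0.1068] [0.0043, -0.0025]
112.8 crank 0.2 [0.4511 0.109 ] [0.0046, -0.0023]
109.3 crank 0.26 [0.4559 0.1108] [0.0048, -0.002]
105.9 crank 0.32 [0.4608 0.1124] [0.0049, -0.0017]
102.5 crank 0.38 [0.4658 0.1137] [0.005, -0.0014]
99.0 crank 0.44 [0.4709 0.1146] [0.005, -0.0011]
95.6 crank 0.5 [0.476  0.1153] [0.0051, -0.0008]
92.2 crank 0.56 [0.4812 0.1156] [0.0051, -0.0005]
88.7 crank 0.62 [0.4863 0.1157] [0.0052, -0.0002]
85.3 crank 0.68 [0.4915 0.1154] [0.0052, 0.0001]
81.8 crank 0.74 [0.4966 0.1148] [0.0051, 0.0004]
78.4 crank 0.8 [0.5017 0.1139] [0.0051, 0.0007]
75.0 crank 0.86 [0.5067 0.1128] [0.0051, 0.001]
71.5 crank 0.92 [0.5116 0.1113] [0.005, 0.0013]
68.1 crank 0.98 [0.5165 0.1095] [0.0049, 0.0016]
64.7 crank 1.04 [0.5212 0.1074] [0.0048, 0.0019]
61.2 crank 1.1 [0.5258 0.1051] [0.0047, 0.0022]
57.8 crank 1.16 [0.5303 0.1025] [0.0045, 0.0025]
54.3 crank 1.22 [0.5345 0.0996] [0.0044, 0.0027]
```

Request:
arm_command(
  moves=[
    {"dx": 0, "dy": 0, "dz": -0.004, "yaw": 0},
    {"dx": 0, "dy": 0, "dz": -0.005, "yaw": 0},
    {"dx": 0, "dy": 0, "dz": -0.005, "yaw": 0},
    {"dx": 0, "dy": 0, "dz": 0, "yaw": 0},
    {"dx": 0, "dy": 0, "dz": 0, "yaw": 0},
  ],
)

```text
clock: 10.75
position: [0.4416, 0.1044, 0.0643]
tcp_rot: [1.0, -0.015, 0.001, 0.0]
wrist_force: [2.0, -4.2, -5.8]
opening: 0.0225
gripper_force: 39.4
```

Request:
arm_command(
  moves=[
    {"dx": 0.0043, "dy": -0.0025, "dz": 0, "yaw": 0},
    {"dx": 0.0046, "dy": -0.0023, "dz": 0, "yaw": 0},
    {"dx": 0.0048, "dy": -0.002, "dz": 0, "yaw": 0},
    {"dx": 0.0049, "dy": -0.0017, "dz": 0, "yaw": 0},
    {"dx": 0.005, "dy": -0.0014, "dz": 0, "yaw": 0},
    {"dx": 0, "dy": 0, "dz": 0, "yaw": 0},
  ],
)

```text
clock: 11.35
position: [0.4652, 0.1128, 0.0638]
tcp_rot: [1.0, -0.015, -0.0, 0.001]
wrist_force: [1.8, -7.9, -5.8]
opening: 0.0227
gripper_force: 39.5
```

Request:
arm_command(
  moves=[
    {"dx": 0.005, "dy": 0.0002, "dz": 0, "yaw": 0},
    {"dx": 0.0051, "dy": -0.0004, "dz": 0, "yaw": 0},
    {"dx": 0.0051, "dy": -0.0003, "dz": 0, "yaw": 0},
    {"dx": 0.0052, "dy": 0, "dz": 0, "yaw": 0},
    {"dx": 0.0052, "dy": 0.0002, "dz": 0, "yaw": 0},
    {"dx": 0.0051, "dy": 0.0005, "dz": 0, "yaw": 0},
    {"dx": 0, "dy": 0, "dz": 0, "yaw": 0},
  ],
)

```text
clock: 12.05
position: [0.4967, 0.1126, 0.0642]
tcp_rot: [1.0, -0.016, 0.001, 0.0]
wrist_force: [-0.5, -3.3, -7.0]
opening: 0.0225
gripper_force: 39.6
```

Request:
arm_command(
  moves=[
    {"dx": 0.0051, "dy": 0.0012, "dz": 0, "yaw": 0},
    {"dx": 0.0051, "dy": 0.0013, "dz": 0, "yaw": 0},
    {"dx": 0, "dy": 0, "dz": 0, "yaw": 0},
    {"dx": 0, "dy": 0, "dz": 0, "yaw": 0},
  ],
)

```text
clock: 12.45
position: [0.5066, 0.11, 0.0643]
tcp_rot: [1.0, -0.016, 0.001, -0.0]
wrist_force: [0.4, 0.2, -6.1]
opening: 0.0229
gripper_force: 39.6
```

Request:
arm_command(
  moves=[
    {"dx": 0.005, "dy": 0.0014, "dz": 0, "yaw": 0},
    {"dx": 0, "dy": 0, "dz": 0, "yaw": 0},
    {"dx": 0, "dy": 0, "dz": 0, "yaw": 0},
  ],
)

```text
clock: 12.75
position: [0.5114, 0.1083, 0.0643]
tcp_rot: [1.0, -0.016, 0.001, -0.0]
wrist_force: [1.1, 0.2, -6.0]
opening: 0.0228
gripper_force: 39.7
```

Request:
arm_command(
  moves=[
    {"dx": 0.0024, "dy": 0.0008, "dz": 0, "yaw": 0},
    {"dx": 0, "dy": 0, "dz": 0, "yaw": 0},
    {"dx": 0, "dy": 0, "dz": 0, "yaw": 0},
  ],
)

```text
clock: 13.05
position: [0.5134, 0.1075, 0.0643]
tcp_rot: [1.0, -0.016, 0.0, -0.0]
wrist_force: [1.1, 2.1, -5.7]
opening: 0.0228
gripper_force: 39.7
```

Request:
arm_command(
  moves=[
    {"dx": 0.0024, "dy": 0.0009, "dz": 0, "yaw": 0},
    {"dx": 0, "dy": 0, "dz": 0, "yaw": 0},
    {"dx": 0, "dy": 0, "dz": 0, "yaw": 0},
  ],
)

```text
clock: 13.35
position: [0.5159, 0.1064, 0.0643]
tcp_rot: [1.0, -0.016, 0.0, -0.0]
wrist_force: [1.4, 1.9, -5.2]
opening: 0.0227
gripper_force: 39.7
```

Request:
arm_command(
  moves=[
    {"dx": 0.0024, "dy": 0.001, "dz": 0, "yaw": 0},
    {"dx": 0, "dy": 0, "dz": 0, "yaw": 0},
    {"dx": 0, "dy": 0, "dz": 0, "yaw": 0},
  ],
)

```text
clock: 13.65
position: [0.5183, 0.1053, 0.0643]
tcp_rot: [1.0, -0.016, 0.0, 0.0]
wrist_force: [1.8, 2.8, -6.0]
opening: 0.0223
gripper_force: 39.7
```

Request:
arm_command(
  moves=[
    {"dx": 0.0025, "dy": 0.0004, "dz": 0, "yaw": 0},
    {"dx": 0, "dy": 0, "dz": 0, "yaw": 0},
    {"dx": 0, "dy": 0, "dz": 0, "yaw": 0},
  ],
)

```text
clock: 13.95
position: [0.5201, 0.1045, 0.0641]
tcp_rot: [1.0, -0.015, -0.0, 0.0]
wrist_force: [-0.9, -0.5, -6.2]
opening: 0.0223
gripper_force: 39.8
```

Request:
arm_command(
  moves=[
    {"dx": 0.0024, "dy": 0.0009, "dz": 0, "yaw": 0},
    {"dx": 0, "dy": 0, "dz": 0, "yaw": 0},
    {"dx": 0, "dy": 0, "dz": 0, "yaw": 0},
  ],
)

```text
clock: 14.25
position: [0.5224, 0.1035, 0.0641]
tcp_rot: [1.0, -0.015, -0.0, 0.0]
wrist_force: [-0.9, -2.2, -6.4]
opening: 0.0228
gripper_force: 39.7
```

```bash
python3 - <<'E'
from h import *
p,h,s=pose(); print(s["clock"],p,h,s["opening"],s["wrist_force"])
S=snap("side"); X=cloud(S); I=S["image"]; np.savez("s5.npz",X=X,I=I)
cv2.imwrite("pics/side5.png",cv2.resize(I[200:310,260:420,::-1],None,fx=4,fy=4,interpolation=cv2.INTER_CUBIC))
E
```

```text
14.25 [0.52238105 0.10346958 0.06411153] -1.7646754405413183 0.022842391453726053 [-0.94645586 -2.24832193 -6.35463754]
```

View pics/side5.png

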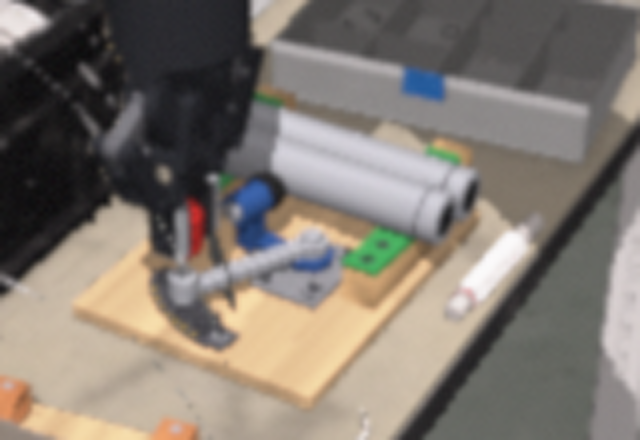

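The pad at (268,190) px is almost at tube_b, and the sleeve at (185,285) is above the notch arc. I continue in small steps.

Request:
arm_command(
  moves=[
    {"dx": 0.0022, "dy": 0.0016, "dz": 0, "yaw": 0},
    {"dx": 0, "dy": 0, "dz": 0, "yaw": 0},
    {"dx": 0, "dy": 0, "dz": 0, "yaw": 0},
  ],
)

```text
clock: 14.6
position: [0.5247, 0.1022, 0.0642]
tcp_rot: [1.0, -0.015, -0.0, 0.0]
wrist_force: [-0.5, -2.4, -6.1]
opening: 0.0226
gripper_force: 39.7
```

Request:
arm_command(
  moves=[
    {"dx": 0.0023, "dy": 0.0013, "dz": 0, "yaw": 0},
    {"dx": 0, "dy": 0, "dz": 0, "yaw": 0},
    {"dx": 0, "dy": 0, "dz": 0, "yaw": 0},
  ],
)

```text
clock: 14.9
position: [0.5267, 0.101, 0.0641]
tcp_rot: [1.0, -0.016, -0.0, -0.0]
wrist_force: [-3.1, -1.2, -5.7]
opening: 0.0232
gripper_force: 39.7
```

Request:
arm_command(
  moves=[
    {"dx": 0.0023, "dy": 0.0013, "dz": 0, "yaw": 0},
    {"dx": 0, "dy": 0, "dz": 0, "yaw": 0},
    {"dx": 0, "dy": 0, "dz": 0, "yaw": 0},
  ],
)

```text
clock: 15.2
position: [0.5289, 0.0996, 0.0641]
tcp_rot: [1.0, -0.016, -0.001, -0.0]
wrist_force: [-3.3, -0.1, -5.4]
opening: 0.0226
gripper_force: 39.7
```

Request:
arm_command(
  moves=[
    {"dx": 0.0022, "dy": 0.0014, "dz": 0, "yaw": 0},
    {"dx": 0, "dy": 0, "dz": 0, "yaw": 0},
    {"dx": 0, "dy": 0, "dz": 0, "yaw": 0},
  ],
)

```text
clock: 15.5
position: [0.531, 0.0981, 0.0641]
tcp_rot: [1.0, -0.016, -0.001, -0.0]
wrist_force: [-4.2, 0.3, -5.8]
opening: 0.0224
gripper_force: 39.8
```

Request:
arm_command(
  moves=[
    {"dx": 0.0012, "dy": 0.0008, "dz": 0, "yaw": 0},
    {"dx": 0, "dy": 0, "dz": 0, "yaw": 0},
    {"dx": 0, "dy": 0, "dz": 0, "yaw": 0},
  ],
)

```text
clock: 15.8
position: [0.5322, 0.0973, 0.0641]
tcp_rot: [1.0, -0.016, -0.001, -0.0]
wrist_force: [-4.8, 0.6, -5.5]
opening: 0.0227
gripper_force: 39.8
```

```bash
python3 - <<'E'
from h import *
from scipy.optimize import least_squares
D=np.array([[.5066,.1100,.4,.2],[.5114,.1083,1.1,.2],[.5134,.1075,1.1,2.1],[.5159,.1064,1.4,1.9],[.5183,.1053,1.8,2.8],[.5201,.1045,-.9,-.5],[.5224,.1035,-.9,-2.2],[.5247,.1022,-.5,-2.4],[.5267,.101,-3.1,-1.2],[.5289,.0996,-3.3,-.1],[.4967,.1126,-.5,-3.3],[.4652,.1128,1.8,-7.9]])
def f(q):
    d=D[:,:2]-q[:2]; r=np.hypot(*d.T); u=d/r[:,None]; Fr=(D[:,2:]*u).sum(1)
    return np.r_[(r-.086)*1000+q[2]*Fr, (q[0]-.483)/.003, (q[2]-.2)/.2]
s=least_squares(f,[.483,.028,.2]); P=s.x[:2]; print(s.x,f(s.x).round(2))
p,h,st=pose(); d=p[:2]-P; b=np.arctan2(d[1],d[0]); c=2.199-b+np.radians(-1.75); t=np.array([np.sin(b),-np.cos(b)])
F=np.array(st["wrist_force"])[:2]; print(st["clock"],p,F,"crank",c,"tang",F@t,"rad",F@(d/.086),"notches",[round(.8727+.0873*n,4) for n in range(7)])
dd=D[:,:2]-P; print((2.199-np.arctan2(dd[:,1],dd[:,0])-.0305).round(3))
E
```

```text
[0.48180797 0.02756645 0.09794177] [ 0.11  0.04  0.18  0.11  0.2  -0.15 -0.13 -0.15 -0.19 -0.12  0.    0.04
 -0.4  -0.51]
15.8 [0.53216953 0.09732145 0.06408518] [-4.83081747  0.63009595] crank 1.222984791807799 tang -4.285530894897304 rad -2.317850533457652 notches [0.8727, 0.96, 1.0473, 1.1346, 1.2219, 1.3092, 1.3965]
[0.89  0.949 0.974 1.006 1.037 1.06  1.089 1.119 1.146 1.177 0.771 0.405]
```

Request:
arm_command(
  moves=[
    {"dx": 0, "dy": 0, "dz": 0.003, "yaw": 0},
    {"dx": 0, "dy": 0, "dz": 0.003, "yaw": 0},
    {"dx": 0, "dy": 0, "dz": 0.002, "yaw": 0},
    {"dx": 0, "dy": 0, "dz": 0, "yaw": 0},
    {"dx": 0, "dy": 0, "dz": 0, "yaw": 0},
  ],
)

```text
clock: 16.3
position: [0.5323, 0.0973, 0.0562]
tcp_rot: [1.0, -0.015, -0.0, -0.0]
wrist_force: [-5.4, 2.0, -4.7]
opening: 0.0228
gripper_force: 39.8
```

Request:
arm_command(
  moves=[
    {"dx": 0, "dy": 0, "dz": 0.002, "yaw": 0},
    {"dx": 0, "dy": 0, "dz": 0, "yaw": 0},
    {"dx": 0, "dy": 0, "dz": 0, "yaw": 0},
  ],
)

```text
clock: 16.6
position: [0.5323, 0.0972, 0.0543]
tcp_rot: [1.0, -0.015, -0.0, 0.0]
wrist_force: [-4.9, 1.6, -5.6]
opening: 0.0223
gripper_force: 39.8
```

Request:
arm_command(
  moves=[
    {"dx": 0, "dy": 0, "dz": 0.002, "yaw": 0},
    {"dx": 0, "dy": 0, "dz": 0.0012, "yaw": 0},
    {"dx": 0, "dy": 0, "dz": 0, "yaw": 0},
    {"dx": 0, "dy": 0, "dz": 0, "yaw": 0},
  ],
)

```text
clock: 17.0
position: [0.5324, 0.0972, 0.0512]
tcp_rot: [1.0, -0.015, -0.0, 0.0]
wrist_force: [-4.4, 1.8, -4.5]
opening: 0.0229
gripper_force: 39.9
```

Request:
arm_command(
  moves=[
    {"dx": 0, "dy": 0, "dz": 0.0005, "yaw": 0},
    {"dx": 0, "dy": 0, "dz": 0, "yaw": 0},
    {"dx": 0, "dy": 0, "dz": 0, "yaw": 0},
    {"dx": 0, "dy": 0, "dz": 0, "yaw": 0},
  ],
  hand=0.046,
)

```text
clock: 17.4
position: [0.5345, 0.097, 0.0513]
tcp_rot: [1.0, -0.016, 0.002, 0.0]
wrist_force: [-0.1, 0.6, 0.1]
opening: 0.0463
gripper_force: 0.0
```

Request:
arm_command(
  moves=[
    {"dx": 0, "dy": 0, "dz": -0.01, "yaw": 0},
    {"dx": 0, "dy": 0, "dz": -0.025, "yaw": 0},
    {"dx": 0, "dy": 0, "dz": -0.03, "yaw": 0},
    {"dx": 0, "dy": 0, "dz": -0.03, "yaw": 0},
    {"dx": 0, "dy": 0, "dz": 0, "yaw": 0},
  ],
  hand=0.062,
)

```text
clock: 17.9
position: [0.536, 0.0972, 0.1502]
tcp_rot: [1.0, -0.015, 0.005, 0.0]
wrist_force: [0.7, 0.9, 0.2]
opening: 0.0621
gripper_force: 0.0
```

```bash
python3 - <<'E'
from h import *
p,h,s=pose(); print(s["clock"],p,h,s["opening"],s["wrist_force"])
# left tube: line through near (.4119,.2986), heading 8.9; robot y offset +.001
hd=np.radians(8.9); mid=np.array([.4958,.3118+.001]); g=mid-.024*np.array([np.cos(hd),np.sin(hd)]); print(g)
to(p,h,[g[0],g[1],.12],8.9,9)
E
```

```text
17.9 [0.53598824 0.09722701 0.15015674] -1.762924535276696 0.06209504980915378 [0.67809854 0.89222021 0.21495155]
[0.47208896 0.30908695]
9 rows [[-0.0078, -0.0233, 0.0034, -1.18], [-0.0073, -0.0235, 0.0034, -1.18], [-0.0069, -0.0236, 0.0034, -1.18], [-0.0064, -0.0238, 0.0034, -1.18], [-0.0059, -0.0239, 0.0034, -1.18], [-0.0054, -0.024, 0.0034, -1.18], [-0.0049, -0.0241, 0.0034, -1.18], [-0.0044, -0.0242, 0.0034, -1.18], [-0.0039, -0.0243, 0.0034, -1.18]]
```

Request:
arm_command(
  moves=[
    {"dx": -0.0078, "dy": -0.0233, "dz": 0.0034, "yaw": -1.18},
    {"dx": -0.0073, "dy": -0.0235, "dz": 0.0034, "yaw": -1.18},
    {"dx": -0.0069, "dy": -0.0236, "dz": 0.0034, "yaw": -1.18},
    {"dx": -0.0064, "dy": -0.0238, "dz": 0.0034, "yaw": -1.18},
    {"dx": -0.0059, "dy": -0.0239, "dz": 0.0034, "yaw": -1.18},
    {"dx": -0.0054, "dy": -0.024, "dz": 0.0034, "yaw": -1.18},
    {"dx": -0.0049, "dy": -0.0241, "dz": 0.0034, "yaw": -1.18},
    {"dx": -0.0044, "dy": -0.0242, "dz": 0.0034, "yaw": -1.18},
    {"dx": -0.0039, "dy": -0.0243, "dz": 0.0034, "yaw": -1.18},
    {"dx": 0, "dy": 0, "dz": 0, "yaw": 0},
    {"dx": 0, "dy": 0, "dz": 0, "yaw": 0},
    {"dx": 0, "dy": 0, "dz": 0, "yaw": 0},
  ],
)

```text
clock: 19.1
position: [0.469, 0.3084, 0.1149]
tcp_rot: [0.997, 0.077, -0.0, 0.0]
wrist_force: [-0.0, 0.0, -0.1]
opening: 0.062
gripper_force: 0.0
```

```bash
python3 - <<'E'
from h import *
p,h,s=pose(); print(s["clock"],p,h,s["opening"],s["wrist_force"])
to(p,h,[.472,.309,.0305],8.9,6)
for n in("top","side"):
  S=snap(n); X=cloud(S); I=S["image"]; np.save(n+"6.npy",X); np.save(n+"6i.npy",I)
  tubefit(X,I,-.06,-.021,.056,.08); tubefit(X,I,-.019,.015,.056,.08)
  J=I.astype(int); r=(J[...,0]>150)&(J[...,1]<70)&(J[...,2]<70); P=X[r]; P=P[(P[:,0]<.62)&(P[:,2]<.12)&(P[:,2]>.03)&(P[:,1]<.2)&(P[:,1]>0)&(P[:,0]>.3)]; print(len(P),P.mean(0) if len(P) else 0,np.percentile(P[:,2],[5,50,95]) if len(P) else 0)
  c=I[185:315,250:430,::-1] if n=="top" else I[200:310,260:420,::-1]
  cv2.imwrite(f"pics/{n}6.png",cv2.resize(c,None,fx=4,fy=4,interpolation=cv2.INTER_CUBIC))
E
```

```text
19.1 [0.46896833 0.30844924 0.11490481] 8.802156928088927 0.06201460327294799 [-0.01770566  0.0107705  -0.06846903]
6 rows [[0.0005, -0.0, 0.0141, -0.02], [0.0005, -0.0, 0.0141, -0.02], [0.0005, -0.0, 0.0141, -0.02], [0.0005, -0.0, 0.0141, -0.02], [0.0005, -0.0, 0.0141, -0.02], [0.0005, -0.0, 0.0141, -0.02]]
1349 ang -1.28 ends [ 0.4143 -0.0357] [ 0.583  -0.0395] mid [ 0.4986 -0.0376] z ends 0.0647 0.0645
1239 ang -1.16 ends [ 0.4142 -0.0033] [ 0.5826 -0.0067] mid [ 0.4984 -0.005 ] z ends 0.0668 0.0675
52 [0.53327473 0.09786595 0.07647938] [0.07339853 0.07663294 0.07926451]
461 ang -1.44 ends [ 0.4121 -0.0305] [ 0.5826 -0.0348] mid [ 0.4973 -0.0326] z ends 0.0651 0.0647
653 ang -0.73 ends [0.4119 0.0018] [ 5.806e-01 -4.000e-04] mid [0.4962 0.0007] z ends 0.0656 0.0657
0 0 0
```

View pics/top6.png

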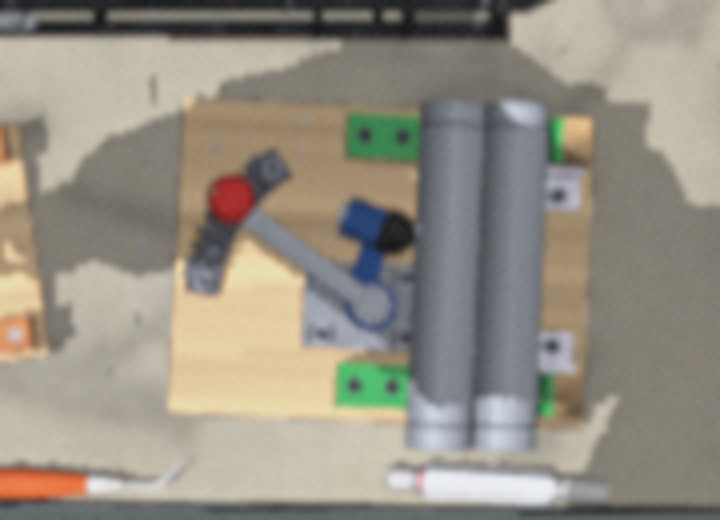

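The knob at (232,200) px sits right down in a notch, with its top at 76 mm as at the start. The pad at (395,233) is against tube_b, and both tubes have level ends. Now the last tube.

Request:
arm_command(
  moves=[
    {"dx": 0.001, "dy": 0, "dz": 0.02, "yaw": 0},
    {"dx": 0.001, "dy": 0, "dz": 0.022, "yaw": 0},
    {"dx": 0.001, "dy": 0, "dz": 0.022, "yaw": 0},
    {"dx": 0, "dy": 0, "dz": 0.014, "yaw": 0},
    {"dx": 0, "dy": 0, "dz": 0.0055, "yaw": 0},
    {"dx": 0, "dy": 0, "dz": 0, "yaw": 0},
    {"dx": 0, "dy": 0, "dz": 0, "yaw": 0},
    {"dx": 0, "dy": 0, "dz": 0, "yaw": 0},
  ],
)

```text
clock: 20.0
position: [0.4724, 0.31, 0.0324]
tcp_rot: [0.997, 0.077, 0.001, -0.0]
wrist_force: [0.9, -0.2, -0.1]
opening: 0.0621
gripper_force: 0.0
```

Request:
arm_command(
  moves=[
    {"dx": 0, "dy": 0, "dz": 0, "yaw": 0},
    {"dx": 0, "dy": 0, "dz": 0, "yaw": 0},
    {"dx": 0, "dy": 0, "dz": 0, "yaw": 0},
    {"dx": 0, "dy": 0, "dz": 0, "yaw": 0},
    {"dx": 0, "dy": 0, "dz": 0, "yaw": 0},
  ],
  hand=0.02,
  squeeze=100,
)

```text
clock: 20.5
position: [0.472, 0.309, 0.032]
tcp_rot: [0.997, 0.078, 0.0, 0.001]
wrist_force: [0.9, -5.7, 6.4]
opening: 0.0286
gripper_force: 98.7
```

Request:
arm_command(
  moves=[
    {"dx": 0, "dy": 0, "dz": -0.004, "yaw": 0},
    {"dx": 0, "dy": 0, "dz": -0.007, "yaw": 0},
    {"dx": 0, "dy": 0, "dz": -0.007, "yaw": 0},
    {"dx": -0.015, "dy": 0, "dz": 0, "yaw": 0},
    {"dx": -0.03, "dy": 0, "dz": 0, "yaw": 0},
    {"dx": -0.03, "dy": 0, "dz": -0.01, "yaw": 0},
    {"dx": 0, "dy": 0, "dz": -0.03, "yaw": 0},
    {"dx": 0, "dy": 0, "dz": -0.03, "yaw": 0},
    {"dx": 0, "dy": 0, "dz": -0.02, "yaw": 0},
    {"dx": 0, "dy": 0, "dz": 0, "yaw": 0},
  ],
)

```text
clock: 21.5
position: [0.3993, 0.2994, 0.1422]
tcp_rot: [0.997, 0.077, 0.003, -0.001]
wrist_force: [0.7, 1.3, -5.6]
opening: 0.0288
gripper_force: 99.9
```

```bash
python3 - <<'E'
from h import *
p,h,s=pose(); print(s["clock"],p,h,s["opening"],s["wrist_force"],s["torque"])
to(p,h,[.4750,-.0230,.125],-1.75,11)
E
```

```text
21.5 [0.39928751 0.29939056 0.14220284] 8.852247385146596 0.02879877740952713 [ 0.66739995  1.25624204 -5.63722813] [ 0.00923063  0.09046652 -0.01154186]
11 rows [[0.0023, 0.03, 0.0016, 0.96], [0.0028, 0.03, 0.0016, 0.96], [0.0033, 0.0299, 0.0016, 0.96], [0.0038, 0.0299, 0.0016, 0.96], [0.0043, 0.0298, 0.0016, 0.96], [0.0048, 0.0297, 0.0016, 0.96], [0.0053, 0.0296, 0.0016, 0.96], [0.0058, 0.0295, 0.0016, 0.96], [0.0063, 0.0294, 0.0016, 0.96], [0.0068, 0.0293, 0.0016, 0.96], [0.0073, 0.0292, 0.0016, 0.96]]
```

Request:
arm_command(
  moves=[
    {"dx": 0.0023, "dy": 0.03, "dz": 0.0016, "yaw": 0.96},
    {"dx": 0.0028, "dy": 0.03, "dz": 0.0016, "yaw": 0.96},
    {"dx": 0.0033, "dy": 0.03, "dz": 0.0016, "yaw": 0.96},
    {"dx": 0.0038, "dy": 0.03, "dz": 0.0016, "yaw": 0.96},
    {"dx": 0.0043, "dy": 0.03, "dz": 0.0016, "yaw": 0.96},
    {"dx": 0.0048, "dy": 0.03, "dz": 0.0016, "yaw": 0.96},
    {"dx": 0.0053, "dy": 0.03, "dz": 0.0016, "yaw": 0.96},
    {"dx": 0.0058, "dy": 0.029, "dz": 0.0016, "yaw": 0.96},
    {"dx": 0.0063, "dy": 0.029, "dz": 0.0016, "yaw": 0.96},
    {"dx": 0.0068, "dy": 0.029, "dz": 0.0016, "yaw": 0.96},
    {"dx": 0.0073, "dy": 0.029, "dz": 0.0016, "yaw": 0.96},
    {"dx": 0, "dy": 0, "dz": 0, "yaw": 0},
  ],
)

```text
clock: 22.7
position: [0.4754, -0.0272, 0.1208]
tcp_rot: [1.0, -0.017, 0.001, 0.001]
wrist_force: [1.0, -0.1, -5.4]
opening: 0.0286
gripper_force: 100.4
```

Request:
arm_command(
  moves=[
    {"dx": 0, "dy": 0, "dz": 0, "yaw": 0},
    {"dx": 0, "dy": 0, "dz": 0, "yaw": 0},
    {"dx": 0, "dy": 0, "dz": 0, "yaw": 0},
  ],
)

```text
clock: 23.0
position: [0.4725, -0.0226, 0.1214]
tcp_rot: [1.0, -0.014, -0.001, -0.0]
wrist_force: [1.1, -0.7, -5.7]
opening: 0.0287
gripper_force: 100.4
```

```bash
python3 - <<'E'
from h import *
p,h,s=pose(); print(s["clock"],p,h,s["opening"],s["wrist_force"],s["torque"])
for n in("top","side"):
  S=snap(n); X=cloud(S); I=S["image"]
  print(n); tubefit(X,I,-.06,.02,.13,.16); tubefit(X,I,-.06,.02,.056,.08)
to(p,h,[.4750,-.0230,.082],-1.75,5)
E
```

```text
23.0 [ 0.47253349 -0.02264782  0.12144441] -1.6438677641501234 0.028727832005672003 [ 1.07604339 -0.7289216  -5.74321355] [0.00232336 0.15373525 0.03830259]
top
557 ang -2.84 ends [ 0.4139 -0.0181] [ 0.6184 -0.0283] mid [ 0.5162 -0.0232] z ends 0.1427 0.1572
307 ang 2.21 ends [ 0.4126 -0.0073] [ 0.584  -0.0007] mid [ 0.4983 -0.004 ] z ends 0.0665 0.0655
side
639 ang -2.33 ends [ 0.41   -0.0102] [ 0.5802 -0.0172] mid [ 0.4951 -0.0137] z ends 0.1406 0.1397
1137 ang -3.24 ends [ 0.4119 -0.0029] [ 0.5827 -0.0126] mid [ 0.4973 -0.0078] z ends 0.0654 0.0658
5 rows [[0.0005, 0.0001, 0.0079, 0.02], [0.0005, 0.0001, 0.0079, 0.02], [0.0005, 0.0001, 0.0079, 0.02], [0.0005, 0.0001, 0.0079, 0.02], [0.0005, 0.0001, 0.0079, 0.02]]
```

```bash
python3 - <<'E'
from h import *
p,h,s=pose(); print(s["clock"],p,h)
S=snap("top"); X=cloud(S); I=S["image"]
for xl,xh in((.40,.45),(.54,.59)):
  P=X.reshape(-1,3); im=I.reshape(-1,3).astype(int); g=((im.max(1)-im.min(1))<28)&(im.max(1)>90)&(P[:,0]>xl)&(P[:,0]<xh)
  for zl,zh,yl,yh in((.128,.16,-.06,.02),(.06,.08,-.06,-.021),(.06,.08,-.019,.02)):
    Q=P[g&(P[:,2]>zl)&(P[:,2]<zh)&(P[:,1]>yl)&(P[:,1]<yh)]; print(len(Q),Q.mean(0).round(4) if len(Q) else "",np.percentile(Q[:,1],[2,98]).round(4) if len(Q) else "", np.percentile(Q[:,0],[1,99]).round(4) if len(Q) else "")
X0=np.load("top6.npy"); 
E
```

```text
23.1 [ 0.47301255 -0.02282952  0.12168659] -1.6342402877083908
225 [ 0.4267 -0.0189  0.1416] [-0.0358 -0.005 ] [0.4134 0.4416]
23 [ 0.4228 -0.0466  0.0631] [-0.0496 -0.0442] [0.4141 0.4317]
52 [ 0.427  -0.0054  0.0694] [-0.0082 -0.0005] [0.4159 0.4429]
321 [ 0.5649 -0.0249  0.1403] [-0.0389 -0.0096] [0.5447 0.5818]
55 [ 0.5665 -0.0507  0.0639] [-0.0544 -0.0478] [0.5479 0.5836]
132 [ 0.5703 -0.0028  0.0667] [-0.0129  0.0061] [0.55   0.5843]
```

Request:
arm_command(
  moves=[
    {"dx": 0.001, "dy": 0.0004, "dz": 0.01, "yaw": 0},
    {"dx": 0.001, "dy": 0.0004, "dz": 0.012, "yaw": 0},
    {"dx": 0, "dy": 0, "dz": 0.01, "yaw": 0},
    {"dx": 0, "dy": 0, "dz": 0.007, "yaw": 0},
    {"dx": 0, "dy": 0, "dz": 0.003, "yaw": 0},
    {"dx": 0, "dy": 0, "dz": 0, "yaw": 0},
    {"dx": 0, "dy": 0, "dz": 0, "yaw": 0},
    {"dx": 0, "dy": 0, "dz": 0, "yaw": 0},
  ],
)

```text
clock: 23.95
position: [0.4758, -0.0247, 0.0801]
tcp_rot: [1.0, -0.015, 0.0, 0.0]
wrist_force: [0.1, 0.5, -5.6]
opening: 0.0283
gripper_force: 100.4
```

Request:
arm_command(
  moves=[
    {"dx": 0, "dy": 0, "dz": 0.002, "yaw": 0},
    {"dx": 0, "dy": 0, "dz": 0.001, "yaw": 0},
    {"dx": 0, "dy": 0, "dz": 0, "yaw": 0},
    {"dx": 0, "dy": 0, "dz": 0, "yaw": 0},
  ],
)

```text
clock: 24.35
position: [0.4754, -0.0246, 0.0768]
tcp_rot: [1.0, -0.015, 0.0, 0.0]
wrist_force: [0.2, -0.4, -4.2]
opening: 0.0287
gripper_force: 100.4
```

Request:
arm_command(
  moves=[
    {"dx": 0, "dy": 0, "dz": 0.001, "yaw": 0},
    {"dx": 0, "dy": 0, "dz": 0, "yaw": 0},
    {"dx": 0, "dy": 0, "dz": 0, "yaw": 0},
  ],
)

```text
clock: 24.65
position: [0.4754, -0.0246, 0.0758]
tcp_rot: [1.0, -0.015, -0.0, -0.0]
wrist_force: [-0.6, 0.2, -4.9]
opening: 0.0284
gripper_force: 100.4
```

Request:
arm_command(
  moves=[
    {"dx": 0, "dy": 0, "dz": 0.001, "yaw": 0},
    {"dx": 0, "dy": 0, "dz": 0, "yaw": 0},
    {"dx": 0, "dy": 0, "dz": 0, "yaw": 0},
  ],
)

```text
clock: 24.95
position: [0.4754, -0.0246, 0.0748]
tcp_rot: [1.0, -0.015, -0.0, -0.0]
wrist_force: [0.5, 0.9, -5.3]
opening: 0.0289
gripper_force: 100.4
```

Request:
arm_command(
  moves=[
    {"dx": 0, "dy": -0.0003, "dz": 0.001, "yaw": 0},
    {"dx": 0, "dy": 0, "dz": 0, "yaw": 0},
    {"dx": 0, "dy": 0, "dz": 0, "yaw": 0},
  ],
)

```text
clock: 25.25
position: [0.4756, -0.0244, 0.0739]
tcp_rot: [1.0, -0.015, 0.0, 0.0]
wrist_force: [-0.5, -0.9, -4.5]
opening: 0.0286
gripper_force: 100.3
```

Request:
arm_command(
  moves=[
    {"dx": 0, "dy": 0, "dz": 0.0007, "yaw": 0},
    {"dx": 0, "dy": 0, "dz": 0, "yaw": 0},
    {"dx": 0, "dy": 0, "dz": 0, "yaw": 0},
  ],
)

```text
clock: 25.55
position: [0.4757, -0.0245, 0.0732]
tcp_rot: [1.0, -0.015, 0.0, 0.0]
wrist_force: [-0.1, -1.0, -4.1]
opening: 0.0289
gripper_force: 100.4
```

Request:
arm_command(
  moves=[
    {"dx": 0, "dy": 0, "dz": 0.0007, "yaw": 0},
    {"dx": 0, "dy": 0, "dz": 0, "yaw": 0},
    {"dx": 0, "dy": 0, "dz": 0, "yaw": 0},
  ],
)

```text
clock: 25.85
position: [0.4759, -0.0246, 0.0727]
tcp_rot: [1.0, -0.015, 0.001, 0.0]
wrist_force: [-0.1, -2.3, 0.0]
opening: 0.0285
gripper_force: 101.1
```

Request:
arm_command(
  moves=[
    {"dx": 0, "dy": 0, "dz": 0.0006, "yaw": 0},
    {"dx": 0, "dy": 0, "dz": 0, "yaw": 0},
    {"dx": 0, "dy": 0, "dz": 0, "yaw": 0},
  ],
)

```text
clock: 26.15
position: [0.4761, -0.0246, 0.0727]
tcp_rot: [1.0, -0.015, 0.001, 0.0]
wrist_force: [-1.0, -2.7, 5.5]
opening: 0.0289
gripper_force: 101.7
```

Request:
arm_command(
  moves=[
    {"dx": 0, "dy": 0.0004, "dz": -0.0006, "yaw": 0},
    {"dx": 0, "dy": 0, "dz": 0, "yaw": 0},
    {"dx": 0, "dy": 0, "dz": 0, "yaw": 0},
  ],
)

```text
clock: 26.45
position: [0.4757, -0.0247, 0.0727]
tcp_rot: [1.0, -0.015, 0.0, 0.0]
wrist_force: [-0.8, -0.2, 3.8]
opening: 0.0286
gripper_force: 101.1
```

Request:
arm_command(
  moves=[
    {"dx": 0, "dy": 0, "dz": 0, "yaw": 0},
    {"dx": 0, "dy": 0, "dz": 0, "yaw": 0},
    {"dx": 0, "dy": 0, "dz": 0, "yaw": 0},
    {"dx": 0, "dy": 0, "dz": 0, "yaw": 0},
  ],
  hand=0.042,
)

```text
clock: 26.85
position: [0.4752, -0.0247, 0.0723]
tcp_rot: [1.0, -0.015, -0.0, -0.0]
wrist_force: [-0.3, -0.3, 0.2]
opening: 0.0417
gripper_force: 0.0
```

Request:
arm_command(
  moves=[
    {"dx": 0, "dy": 0, "dz": -0.01, "yaw": 0},
    {"dx": 0, "dy": 0, "dz": -0.03, "yaw": 0},
    {"dx": 0, "dy": 0, "dz": -0.04, "yaw": 0},
    {"dx": 0, "dy": 0, "dz": -0.03, "yaw": 0},
    {"dx": -0.02, "dy": -0.04, "dz": 0, "yaw": 0},
    {"dx": -0.01, "dy": -0.045, "dz": 0, "yaw": 0},
    {"dx": 0, "dy": -0.045, "dz": 0, "yaw": 0},
    {"dx": 0, "dy": -0.045, "dz": 0, "yaw": 0},
    {"dx": 0, "dy": -0.04, "dz": 0, "yaw": 0},
    {"dx": 0, "dy": -0.03, "dz": 0, "yaw": 0},
    {"dx": 0, "dy": 0, "dz": 0, "yaw": 0},
    {"dx": 0, "dy": 0, "dz": 0, "yaw": 0},
  ],
)

```text
clock: 28.05
position: [0.4523, 0.2214, 0.1828]
tcp_rot: [1.0, -0.014, 0.0, 0.0]
wrist_force: [-0.3, -0.5, 0.2]
opening: 0.0419
gripper_force: 0.0
```

```bash
python3 - <<'E'
from h import *
p,h,s=pose(); print(s["clock"],p,h,s["wrist_force"])
S=snap("top"); X=cloud(S); I=S["image"]
cv2.imwrite("pics/top7.png",cv2.resize(I[185:315,250:430,::-1],None,fx=4,fy=4,interpolation=cv2.INTER_CUBIC))
tubefit(X,I,-.06,.02,.086,.11,.39,.60); tubefit(X,I,-.06,-.025,.05,.08,.39,.6); tubefit(X,I,-.019,.015,.056,.08,.39,.6)
J=I.astype(int); r=(J[...,0]>150)&(J[...,1]<70)&(J[...,2]<70); P=X[r]; P=P[(P[:,0]<.62)&(P[:,2]<.12)&(P[:,2]>.03)&(P[:,1]<.2)&(P[:,1]>0)&(P[:,0]>.3)]; print(len(P),P.mean(0) if len(P) else 0)
E
```

```text
28.05 [0.4523343  0.22144531 0.18280797] -1.5970643317304851 [-0.30326977 -0.4902249   0.22864236]
1346 ang -2.09 ends [ 0.4152 -0.0211] [ 0.5832 -0.0272] mid [ 0.4992 -0.0241] z ends 0.0933 0.0934
489 ang -1.9 ends [ 0.4142 -0.0452] [ 0.5829 -0.0508] mid [ 0.4986 -0.048 ] z ends 0.0628 0.0635
829 ang -2.18 ends [0.4145 0.0026] [ 0.5834 -0.0038] mid [ 0.4989 -0.0006] z ends 0.0671 0.0677
56 [0.53379705 0.09837137 0.0760299 ]
```

View pics/top7.png

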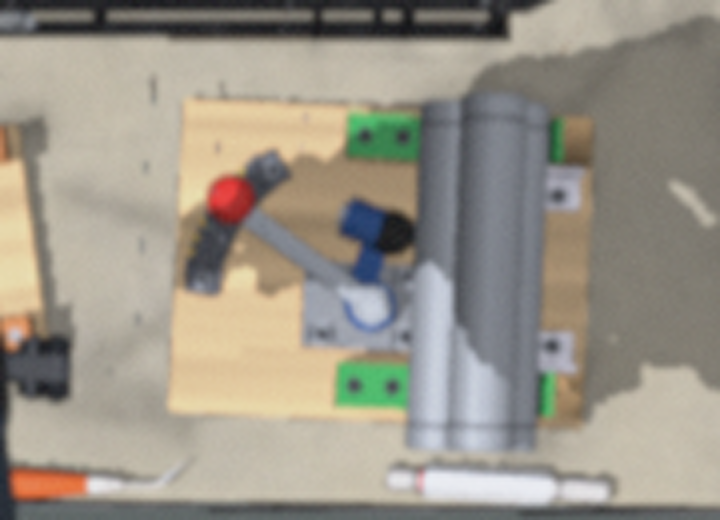

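The third tube lies level in the valley at (490,270) px with its ends flush. The knob at (232,200) is still down, the pad is still on tube_b, and the robot touches nothing.

```bash
python3 -c "
from workcell import manip
print(manip.sign_off())"
```

```text
the job is handed in; nothing more can be done
None
```

The job is handed in at about 28 s of the 64 s: tube_b is clamped against tube_a with the knob down in a notch, and tube_c rests level in the valley with its ends within about 1 mm of tube_a's. The pass/fail result was not reported back.

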